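Draw a dropped shackle out from behind a bar guard

ROBOT

A 7-joint arm with a two-finger parallel gripper is mounted at the origin on the work surface. World frame = base frame: x ahead of the robot, y to its left, z up, the work surface at z = 0. Lengths are in mm, angles in rad, forces in N, time in s.
With the tool pointing down it reaches from about 400 to 875 mm from the base axis. Payload 4.4 kg.
Tool frame: the origin (TCP) lies at the very end of the fingers, on their centre line; the grasp point (between the pads) lies 19 mm behind it; z points along the fingers, y is the direction in which the jaws open and shut (so a half turn about z gives the same grasp; the last joint's range is limited). The gripper opens to 85 mm and grips with 20 to 120 N. Pads are 22 mm wide; open, the fingers measure 114 mm over their backs; the gripper's body (76 mm by 85 mm) begins 54 mm behind the grasp point. The pads swing forward as they close: fully open they stand 13 mm farther back than shut.
Start: joints at [1.191, 0.628, 0.038, 1.517, -0.027, 0.996, -0.02], TCP at [200.667, -618.264, 231.313] pointing down, gripper open.
Joint ranges: [-3.06, 3.06], [-0.37, 2.12], [-1.25, 1.32], [0.18, 2.47], [-1.1, 4.24], [0.23, 1.98], [-2.94, 2.94]. Speed limits (rad/s): [2.57, 2.57, 3.14, 3.14, 3.14, 3.14, 3.14].

INTERFACE

Orientations are given as [roll, pitch, yaw] about the fixed x, y, z axes, in that order (R = Rz(yaw) Ry(pitch) Rx(roll)).
In Python, from cell import ctrl gives the robot as it stands. The module is installed in compiled form; this text tells all that it offers.
- The arm moves only by the shell command python3 -m jog 'ROWS'. ROWS is text: rows parted by semicolons, each of 7 numbers parted by spaces: the shift along the tool's x, y, z in mm, then the turn, a rotation vector about the tool's x, y, z in degrees, then the opening, from -1 (shut) to 1 (fully open). In form: x y z wx wy wz claw; .... A call has 1 to 8 rows; each row is the pose to reach, as a shift and turn from the pose commanded when the call began, along the tool's axes at that moment; what a row does not reach only later rows make up. A row lasts 1/8 s, in which the tool goes at most 62.5 mm and 10.7 degrees, less where a joint would pass 70% of its speed; a pose out of reach is approached as far as the arm can. A call with a gripper value outside its range is refused whole. The fingers move at their own pace and stop on an object; the grip force is fixed at half the most. Time passes only in rows, so rows that repeat a pose let the fingers close. It gives the time, the measured TCP pose, the force and the opening at its end, in the units of the state.
- ctrl.read_state(): the state, without advancing time (a new reading comes with each control period).
- ctrl.get_image(name): name is "scene" or "side" or "wrist"; returns a dict with "image" (400x640x3 uint8, red, green, blue), "z_map" (400x640 float32, mm along the optical axis (not along the pixel's ray), 0 where there is no reading), "vertical_fov" (degrees; the focal length in pixels is half the picture's height over the tangent of half this angle, whatever the lens; pixels are square), "cx", "cy" (the principal point, pixels), "extrinsics" (4x4, takes a point from world to camera coordinates); the wrist camera has in their place "hand_eye" (4x4, takes a point from camera to tool coordinates, whose origin is the TCP and whose axes are the flange's). Camera axes: x right, y down, z forward; pixel columns grow to the right and rows downward; lengths in mm; the calibration is good to about 2 mm. A picture is of the moment at which its call begins: read the wrist's pose just before it.
- ctrl.finish_job(): hands the job in, once; it reports no verdict.
The state is a dict: "clock": time; "qpos": joint angles; "qd": joint speeds; "tau": joint torques, N m; "eef_pos": TCP position; "tool_rot": TCP orientation; "force": force on the tool from outside, world axes, zero at the start; "torque": the same for the moment, N m; "width": finger opening in mm.
Only numpy, scipy, OpenCV 4.12 (cv2) and the standard library are available. Lean on these libraries where they do the work, as an engineer would, in place of code of your own. Each camera call takes 0.05 s, during which the arm holds its last target.

TASK

The hanging scale's shackle has slid in under the bar guard that covers the connector box. Reach in with the hook rod and draw the shackle out into the open, without jabbing the box, then lay the rod back on the blue mat. Set the shackle down, do not drop it, flat in the compartment of the white tray that holds the other shackle, and leave the tub and the calliper case where they are.

Things in the scene. Friction and masses are not known exactly. Their poses are not given: they have to be found in the camera images.
- shackle: steel bow shackle lying flat: U-shaped bow of 10 mm bar, pin through two 16 mm eyes at its open end. 68 x 50 mm (54 over the pin), 10 (bow) to 16 mm (eyes) high. Opening inside 30 x 45 mm. Origin: middle of the opening, at underside level; x from pin (-28 mm) to crown (+32 mm), y across. Sides parallel from x = -14 to +8 mm, 50 mm over outer faces: grip there. 160 g; starts on the bench under the guard
- hook: hook rod lying on the mat: black handle 130 long, 22 wide, 28 mm high; from its front a straight 7 mm steel rod ending in a short pick bent straight down. Origin: on the handle's underside at the balance point; x along the rod to the pick, z up. Handle x = -105 to +25 mm (16 mm ferrule to +37), rod 12.5 to 19.5 mm above the underside, pick (7 mm thick) at x = 240 mm. 280 g
- hook_grip (a point): balance point of the hook rod, mid-height of the handle, 14 mm above its underside: the place to grip, across the 22 mm width
- hook_tip (a point): lower end of the hook rod's pick, 240 mm ahead of the balance point, level with the handle's underside
- guard: fixed steel bar guard, 250 deep, 260 wide, 120 mm high; barred on top, sides and back (gaps 35 mm or less). Its front (facing the robot's right, about -y) is barred too, but for a clear slot along the bench, 50 mm high and 236 mm wide. Origin: on the bench, middle of the front face; x points in under the guard, z up. Feet 4 mm high reach 32 mm out at its sides, none before the slot
- connector_box: grey plastic box fixed under the guard at its back, 42 mm deep, 150 mm wide, 64 mm high. Origin: centre of its underside, 212 mm in from the guard's front (box front 191 mm in); axes as the guard's. Not to be jabbed
- mat: blue ribbed drain mat fixed on the bench, 440 x 120 mm, 4 mm thick. Origin: centre of its underside; x along its length, y across, z up
- tray: white open tackle tray fixed on the bench, 276 mm (x) by 206 mm (y), walls 4 mm thick and 32 mm high, floor 4 mm thick. A divider at x = 0 makes two compartments, each 132 mm (x) by 198 mm (y) inside, centres at x = +68 and -68 mm. Origin: centre of its underside
- spare: steel bow shackle lying flat: U-shaped bow of 10 mm bar, pin through two 16 mm eyes at its open end. 68 x 50 mm (54 over the pin), 10 (bow) to 16 mm (eyes) high. Opening inside 30 x 45 mm. Origin: middle of the opening, at underside level; x from pin (-28 mm) to crown (+32 mm), y across. Sides parallel from x = -14 to +8 mm, 50 mm over outer faces: grip there. In one compartment, at the tray's -y end
- snap_hook: steel snap hook, closed long loop of 8 mm bar, 85 x 38 mm, lying flat in the tray's other compartment. Origin: middle of the loop at the level of its underside
- tub: empty yellow plastic tub, 106 mm across the rim, 66 mm high, standing on the bench beyond the mat. Origin: centre of its underside
- calliper_case: closed black calliper case with a calliper lying on it, 84 x 251 x 34 mm, on the bench beyond the mat. Origin: centre of its underside
Not all that is in view belongs to the job. What is shaped like the shackle but red is not meant.

How it is judged (in metres and radians):
On the way:
1. the shackle is drawn out, clear in front of the guard (its middle more than 40 mm out), with the pick of the hook rod at it (x of shackle in the frame of guard below -0.04 m and distance between hook_tip and shackle below 0.06 m).
At the end, for the whole second after the job is handed in: the dropped shackle lies flat and still on the tray's floor, in the compartment where the other shackle lies (its middle inside the walls); the hook rod lies flat and still on the blue mat with its balance point and its pick both on the mat (within 3 to 5 mm of its outline) (((x of shackle in the frame of tray between 0.02 and 0.125 m and x of spare in the frame of tray between 0 and 0.15 m) or (x of shackle in the frame of tray between -0.125 and -0.02 m and x of spare in the frame of tray between -0.15 and 0 m)) and y of shackle in the frame of tray between -0.098 and 0.098 m and z of shackle in the frame of tray between -0.002 and 0.014 m and y of spare in the frame of tray between -0.1 and 0.1 m and z of spare in the frame of tray below 0.025 m and angle between shackle's own z axis and vertical below 0.2 rad and linear speed of each of shackle, hook below 0.02 m/s and x of hook_grip in the frame of mat between -0.225 and 0.225 m and y of hook_grip in the frame of mat between -0.063 and 0.063 m and x of hook_tip in the frame of mat between -0.225 and 0.225 m and y of hook_tip in the frame of mat between -0.063 and 0.063 m and z of hook_grip in the frame of mat between 0.012 and 0.024 m and angle between hook's own z axis and vertical below 0.12 rad); the robot touches nothing.
It fails at once if the connector box is jabbed by the hook rod (over 8 N) (contact force between hook and connector_box above 8 N).
It fails at once if the fingers, not the rod, move the shackle while it is behind the guard (contact force between the fingers and shackle above 0.5 N and x of shackle in the frame of guard above -0.02 m).
It fails at once if the shackle is dropped or flung (faster than 1.2 m/s) (linear speed of shackle above 1.2 m/s).
It fails at once if the tub or the calliper case is moved more than 30 mm (distance of any of tub, calliper_case from where it was at the start of the episode above 0.03 m).
It also fails if it takes over 61 s, if anything falls off the work surface, if the arm or the gripper's body presses on something with over 40 N, if the wrist force passes 120 N, or if a joint passes its speed limit or range.

## Working session

There is one attempt and no reset: what is moved stays moved. The work goes in short steps, Python scripts to look and compute and a shell command to move; the robot and the scene stay as the last step left them, time stands still between calls to the robot, and variables do not carry over. Pictures are saved under pics/ and viewed, and the job is handed in when it is done.

```bash
mkdir -p pics
cat > h.py <<'E'
import numpy as np,cv2
from cell import ctrl
from scipy.spatial.transform import Rotation as R
def grab(n,save=None):
    s=ctrl.read_state(); d=ctrl.get_image(n)
    d['state']=s
    np.savez('last_'+n,**{k:v for k,v in d.items() if k!='state'},pos=s['eef_pos'],rot=s['tool_rot'])
    if save: cv2.imwrite('pics/'+save,d['image'][:,:,::-1])
    return d
def load(n): return dict(np.load('last_'+n+'.npz'))
def P(d,u,v,z=None,plane=None):
    H,W=d['z_map'].shape; f=H/2/np.tan(np.radians(float(d['vertical_fov']))/2)
    ray=np.array([(u-float(d['cx']))/f,(v-float(d['cy']))/f,1])
    if 'extrinsics' in d: T=np.linalg.inv(d['extrinsics'])
    else:
        A=np.eye(4);A[:3,:3]=R.from_euler('xyz',d['rot']).as_matrix();A[:3,3]=d['pos'];T=A@d['hand_eye']
    o=T[:3,3];r=T[:3,:3]@ray
    if plane is not None: return o+r*(plane-o[2])/r[2]
    if z is None: z=d['z_map'][int(round(v)),int(round(u))]
    return o+r*z
E
python3 - <<'E'
from h import *
for n in ['scene','side','wrist']:
    d=grab(n,n+'0.png')
    if n!='wrist': print(n,np.linalg.inv(d['extrinsics'])[:3,3],d['vertical_fov'])
    else: print(d['hand_eye'],d['vertical_fov'])
print(ctrl.read_state())
E
```

```text
scene [1061.86846696 -872.65272591 1109.51104666] 46.246517035733106
side [ 189.45366328  688.98317524 1010.14251129] 54.31948429090034
[[ 3.55619784e-04 -9.55123184e-01 -2.96208670e-01  7.60981014e+01]
 [ 9.99999637e-01  1.10330505e-04  8.44811300e-04  7.31024508e-01]
 [-7.74218007e-04 -2.96208863e-01  9.55122877e-01 -1.42418913e+02]
 [ 0.00000000e+00  0.00000000e+00  0.00000000e+00  1.00000000e+00]] 69.23218051669696
{'clock': 0.15, 'qpos': array([ 1.19117044,  0.62910993,  0.03844341,  1.51810932, -0.0270219 ,
        0.9963003 , -0.01997339]), 'qd': array([ 0.00039179, -0.00175287,  0.00026509, -0.00327848,  0.0005655 ,
        0.00133395,  0.00042144]), 'tau': array([ 1.83054566e-03, -5.63797081e+01,  1.22740589e+00, -1.93651056e+01,
        1.10142966e-02,  7.35550333e-03, -6.73816032e-06]), 'eef_pos': array([ 200.55474537, -617.80564825,  230.62489353]), 'tool_rot': array([-3.14018288e+00, -1.68546706e-05,  3.13845258e-01]), 'force': array([-0.18886214,  0.83680086,  0.15220056]), 'torque': array([-0.01659857, -0.01634294,  0.04508891]), 'width': 85.49993566392996}
```

View pics/scene0.png

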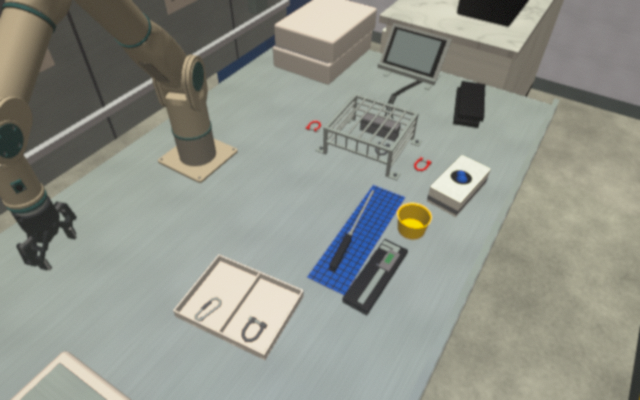

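View pics/side0.png

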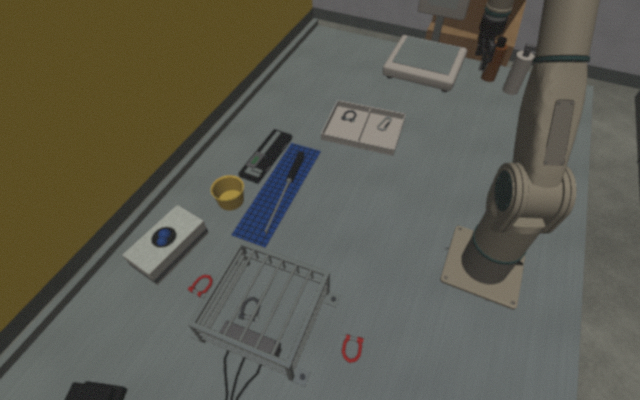

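View pics/wrist0.png

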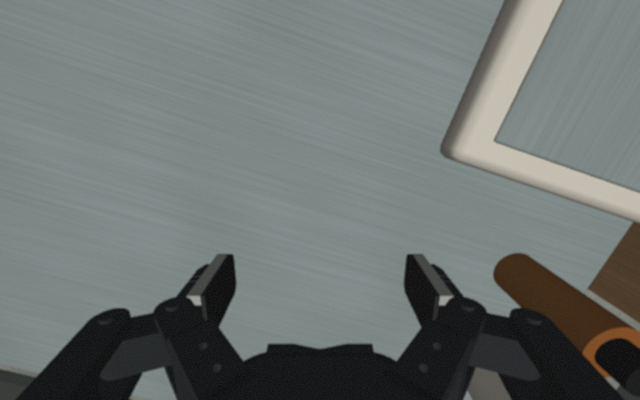

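The side view shows the shackle under the guard near (250,307), its crown toward the front, with the rod on the mat and the spare at (348,116). I'll enlarge the crops.

Run:
```python
from h import *
d=load('side');i=d['image'][:,:,::-1]
cv2.imwrite('pics/s1.png',cv2.resize(i[235:385,180:350],None,fx=4,fy=4,interpolation=2)[:600])
cv2.imwrite('pics/s2.png',cv2.resize(i[90:250,220:420],None,fx=3.7,fy=3.7,interpolation=2))
d=load('scene');i=d['image'][:,:,::-1]
cv2.imwrite('pics/s3.png',cv2.resize(i[80:190,300:440],None,fx=5,fy=5,interpolation=2))
cv2.imwrite('pics/s4.png',cv2.resize(i[180:360,165:415],None,fx=3.2,fy=3.2,interpolation=2))
```

```text
(no output)
```

View pics/s1.png

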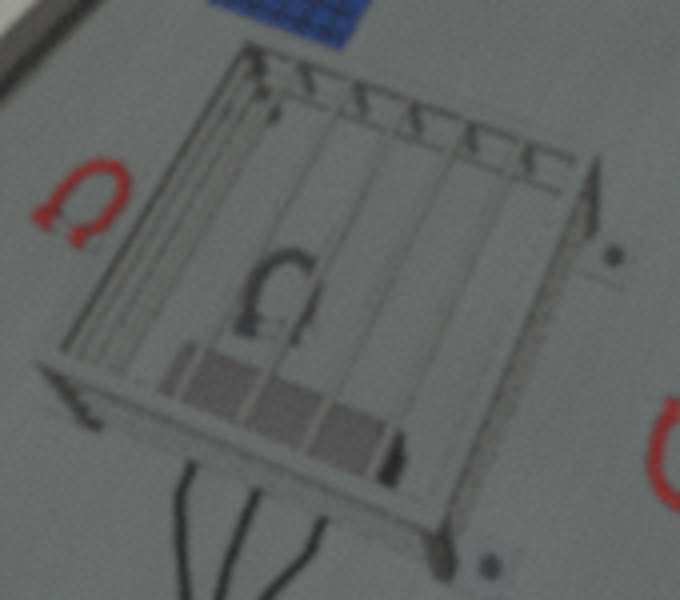

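View pics/s2.png

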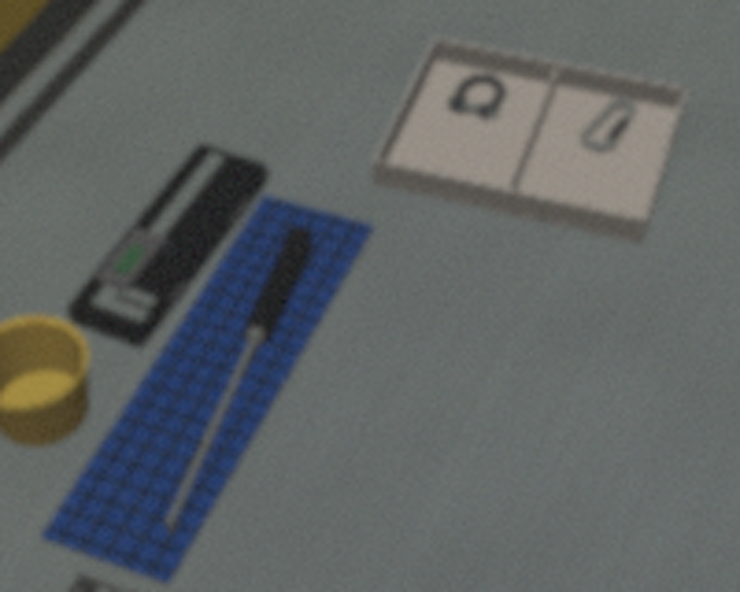

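View pics/s3.png

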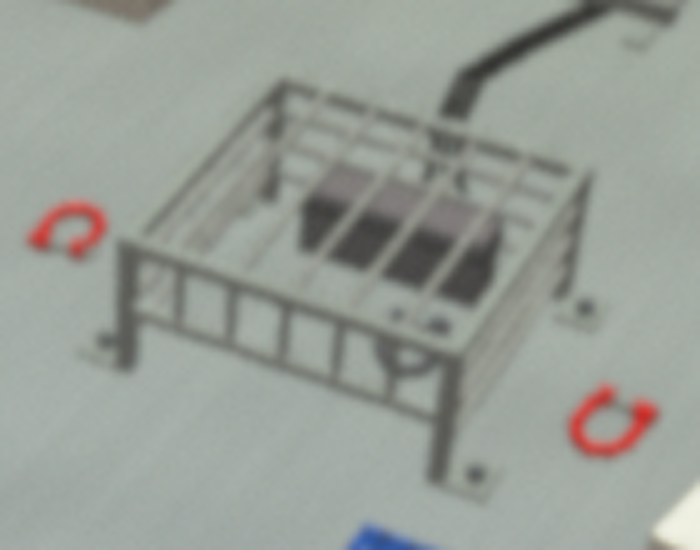

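View pics/s4.png

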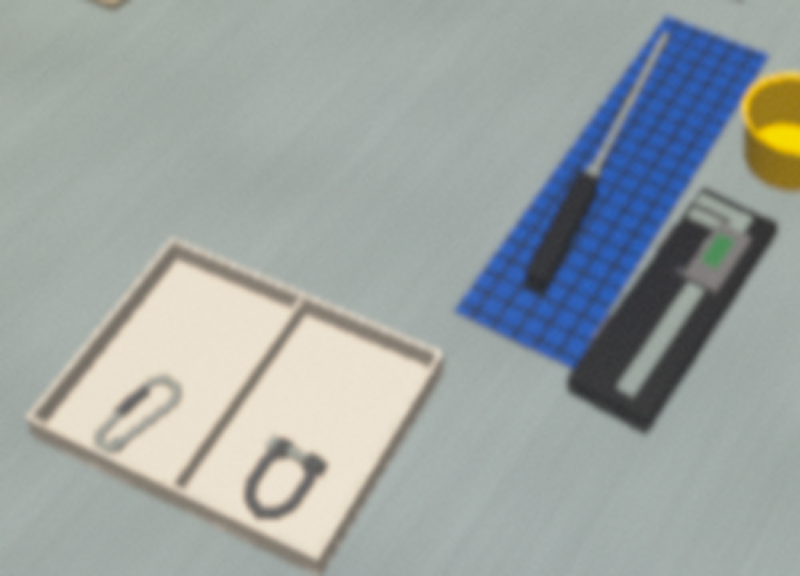

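Run:
```python
from h import *
np.set_printoptions(precision=1,suppress=True)
S=load('side');C=load('scene')
def s1(x,y,z): return P(S,180+x/4,235+y/4,plane=z)
def s2(x,y,z): return P(S,220+x/3.7,90+y/3.7,plane=z)
def s3(x,y,z): return P(C,300+x/5,80+y/5,plane=z)
def s4(x,y,z): return P(C,165+x/3.2,180+y/3.2,plane=z)
print('guard top side',[s1(*p,120)[:2] for p in [(250,45),(597,160),(445,535),(45,360)]])
print('guard top scene',[s3(*p,120)[:2] for p in [(460,355),(125,240),(285,82),(588,175)]])
print('shackle side crown,eyes',[s1(*p)[:2] for p in [(290,252,10),(245,330,14),(294,341,14)]])
print('shackle scene crown,eyes',[s3(*p)[:2] for p in [(403,374,5),(400,316,14),(438,326,14)]])
print('hook side end,front,tip',[s2(*p)[:2] for p in [(298,232,30),(264,325,30),(172,522,20)]])
print('hook scene',[s4(*p)[:2] for p in [(540,280,25),(590,180,28),(665,38,22)]])
print('mat side',[s2(*p,4)[:2] for p in [(267,200),(372,230),(168,580),(45,535)]])
print('mat scene',[s4(*p,4)[:2] for p in [(458,310),(578,365),(767,55),(668,17)]])
print('tray side',[s2(*p,32)[:2] for p in [(437,42),(685,92),(645,225),(378,168)]])
print('tray scene',[s4(*p,32)[:2] for p in [(175,240),(440,352),(322,558),(30,415)]])
print('spare side crown, eyes',[s2(*p,12)[:2] for p in [(483,77),(460,105),(490,115)]])
print('spare scene',[s4(*p,12)[:2] for p in [(265,512),(280,445),(318,463)]])
print('snap',[s4(*p,8)[:2] for p in [(110,445),(170,385)]])
print('tub',s4(790,130,40),'case',[s4(*p,34)[:2] for p in [(705,190),(775,225),(645,425),(572,380)]])
```

```text
guard top side [array([614.4, 285.5]), array([369.6, 267.7]), array([354. , 507.2]), array([610.8, 518. ])]
guard top scene [array([634., 267.]), array([382.4, 253.6]), array([380.8, 486.2]), array([622.9, 500.2])]
shackle side crown,eyes [array([554.9, 365.5]), array([552.4, 426.3]), array([519.1, 419.3])]
shackle scene crown,eyes [array([558.7, 357.3]), array([530.6, 405.8]), array([559.7, 410.5])]
hook side end,front,tip [array([ 673.2, -170.1]), array([648.7, -51.5]), array([623.7, 163.9])]
hook scene [array([ 680. , -178.5]), array([661.7, -57. ]), array([630.8, 154.9])]
mat side [array([ 734.5, -220.6]), array([ 620.8, -224.8]), array([605.8, 206.1]), array([721.1, 210.2])]
mat scene [array([ 627.9, -231.9]), array([ 746.4, -224.4]), array([725. , 206.7]), array([611.6, 201.9])]
tray side [array([ 663.2, -485.8]), array([ 396.2, -513.1]), array([ 373.7, -310.8]), array([ 639.3, -280.3])]
tray scene [array([ 383. , -320.4]), array([ 649.4, -291.9]), array([ 675.4, -492.1]), array([ 401.2, -519.6])]
spare side crown, eyes [array([ 604.6, -474.9]), array([ 609.7, -422.9]), array([ 575. , -420.8])]
spare scene [array([ 607.2, -478.2]), array([ 580.7, -425.1]), array([ 616.7, -421.6])]
snap [array([ 461.5, -497.4]), array([ 465.5, -427.9])]
tub [797.5  91.   40. ] case [array([760.1, -14.8]), array([832.4, -17.5]), array([ 829.3, -262.2]), array([ 758. , -257.3])]
```

```bash
cat > go.py <<'E'
import sys
from h import *
# target x y z yaw(deg) [pitch ignored]: prints shift in tool axes from the measured pose
np.set_printoptions(precision=1,suppress=True)
t=list(map(float,sys.argv[1:5])); s=ctrl.read_state()
A=R.from_euler('xyz',s['tool_rot']); B=R.from_euler('xyz',[np.pi,0,np.radians(t[3])])
print('shift',A.inv().apply(np.array(t[:3])-s['eef_pos']),'rot',np.degrees((A.inv()*B).as_rotvec()),'t',s['clock'],'at',s['eef_pos'],np.degrees(s['tool_rot']),'F',s['force'],'w',s['width'])
E
python3 go.py 662 -77 170 98.4
```

```text
shift [ 605.9 -371.8   61.2] rot [ -0.1  -0.1 -80.4] t 0.15 at [ 200.6 -617.8  230.6] [-179.9   -0.    18. ] F [-0.2  0.8  0.2] w 85.49993566392996
```

```bash
python3 -m jog '51 -31 0 0 0 -7 1;102 -62 0 0 0 -14 1;153 -93 10 0 0 -21 1;204 -124 20 0 0 -28 1;255 -155 30 0 0 -35 1;306 -186 40 0 0 -42 1;357 -217 50 0 0 -49 1;408 -248 60 0 0 -56 1'; python3 go.py 662 -77 170 98.4
```

```text
clock: 1.15
eef_pos: [513.2, -255.0, 171.0]
tool_rot: [3.141, 0.0, 1.295]
force: [1.3, -0.9, 0.3]
width: 85.4
shift [211.8  94.7   0.9] rot [  0.    0.  -24.2] t 1.15 at [ 513.2 -255.   171. ] [180.    0.   74.2] F [ 1.3 -0.9  0.3] w 85.44842426033254
```

```bash
python3 -m jog '53 24 0 0 0 -7 1;106 47 0 0 0 -14 1;159 71 0 0 0 -20 1;212 95 1 0 0 -24 1;212 95 1 0 0 -24 1;212 95 1 0 0 -24 1'; python3 go.py 662 -77 170 98.4
python3 - <<'E'
from h import *
grab('wrist','w1.png')
E
```

```text
clock: 1.9
eef_pos: [661.4, -79.3, 169.6]
tool_rot: [-3.14, 0.001, 1.71]
force: [0.5, -0.2, 0.0]
width: 85.5
shift [ 2.2  0.9 -0.4] rot [-0.1  0.  -0.4] t 1.9 at [661.4 -79.3 169.6] [-179.9    0.    98. ] F [ 0.5 -0.2  0. ] w 85.46848594339221
```

View pics/w1.png

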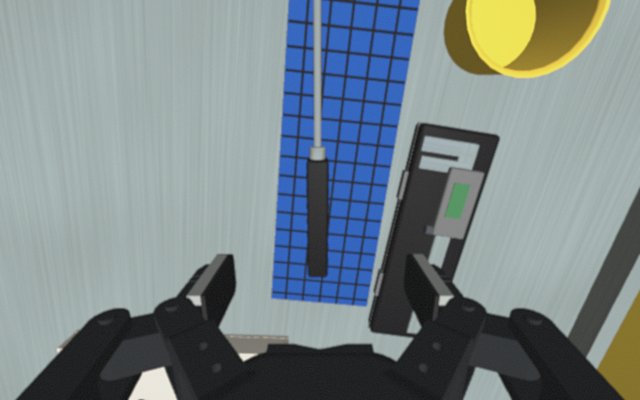

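The handle runs from (317,158) to (317,276), with the ferrule top at (317,147) and the rod at (317,0). It is nearly aligned with the tool.

Run:
```python
from h import *
np.set_printoptions(precision=1,suppress=True)
d=load('wrist')
a=P(d,317.5,160,plane=32);b=P(d,317.5,275,plane=26);f=P(d,317.5,148,plane=26);r=P(d,318,3,plane=23.5)
print(a,b,f,r)
for p in [a,f,r]: print(np.degrees(np.arctan2(*(p-b)[[1,0]])),np.linalg.norm(p-b))
dr=(r-b)/np.linalg.norm(r-b);print('grip',b+105*dr,a-25*dr, f-37*dr,'tip',b+345*dr)
for p in [(289,0),(273,300),(367,305),(419,0)]: print(P(d,*p,plane=4))
```

```text
[655.5 -49.1  32. ] [ 673.3 -178.    26. ] [654.  -38.4  26. ] [637.5  83.4  23.5]
97.84937103601678 130.25785782662572
97.87316178623368 140.91385946835416
97.78479562756522 263.8853694797684
grip [659. -74.  25.] [658.9 -73.9  32.2] [659.  -75.1  26.4] tip [626.5 163.8  22.7]
[610.   88.1   4. ]
[ 624.9 -234.1    4. ]
[ 742.  -224.9    4. ]
[727.7 104.5   4. ]
```

```bash
python3 go.py 659 -74 6 97.8
```

```text
shift [  6.9  -1.  163.8] rot [-0.1  0.1  0.1] t 1.95 at [661.1 -80.5 169.9] [-179.9    0.1   97.9] F [-0.7 -0.2 -0.5] w 85.38520037465912
```

```bash
python3 -m jog '6 -1 50 0 0 0 1;6 -1 100 0 0 0 1;6 -1 140 0 0 0 1;6 -1 157 0 0 0 1;6 -1 164 0 0 0 1;6 -1 164 0 0 0 1;6 -1 164 0 0 0 -1;6 -1 164 0 0 0 -1';python3 -m jog '0 0 0 0 0 0 -1;0 0 0 0 0 0 -1;0 0 0 0 0 0 -1;0 0 0 0 0 0 -1'; python3 go.py 659 -74 6 97.8
```

```text
clock: 2.95
eef_pos: [661.1, -73.1, 7.6]
tool_rot: [3.14, 0.0, 1.71]
force: [0.8, -1.0, 0.5]
width: 51.6
clock: 3.45
eef_pos: [660.5, -73.1, 6.9]
tool_rot: [3.141, 0.0, 1.71]
force: [-0.2, -0.4, 5.6]
width: 20.5
shift [-0.7 -1.6  0.9] rot [0.  0.  0.2] t 3.45 at [660.5 -73.1   6.9] [180.   0.  98.] F [-0.2 -0.4  5.6] w 20.47418329269371
```

```bash
python3 go.py 561 -25 32 93.2
```

```text
shift [ 61.4 -91.8 -25.2] rot [0.  0.  4.8] t 3.45 at [660.5 -73.1   6.9] [180.   0.  98.] F [-0.2 -0.4  5.6] w 20.47418329269371
```

```bash
python3 -m jog '0 0 -25 0 0 0 -1;0 0 -40 0 0 0 -1;20 -30 -40 0 0 2 -1;40 -60 -40 0 0 4 -1;61 -92 -40 0 0 4.8 -1;61 -92 -25 0 0 4.8 -1;61 -92 -25 0 0 4.8 -1'; python3 go.py 561 -25 32 93.2
python3 - <<'E'
from h import *
d=grab('side');i=d['image'][:,:,::-1]
cv2.imwrite('pics/s5.png',cv2.resize(i[235:385,180:350],None,fx=4,fy=4,interpolation=2)[:600])
d=grab('scene');i=d['image'][:,:,::-1]
cv2.imwrite('pics/s6.png',cv2.resize(i[80:230,280:440],None,fx=4,fy=4,interpolation=2))
d=grab('wrist','w2.png')
E
```

```text
clock: 4.32
eef_pos: [560.6, -25.6, 30.4]
tool_rot: [-3.141, 0.0, 1.627]
force: [-0.2, -0.4, -2.3]
width: 20.9
shift [ 0.6  0.5 -1.6] rot [-0.1  0.  -0. ] t 4.325 at [560.6 -25.6  30.4] [-179.9    0.    93.2] F [-0.2 -0.4 -2.3] w 20.917531604836693
```

View pics/s5.png

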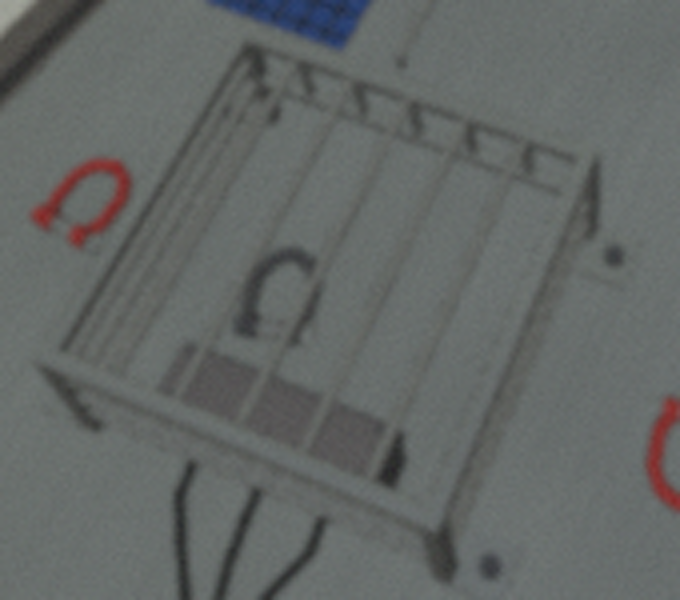

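View pics/s6.png

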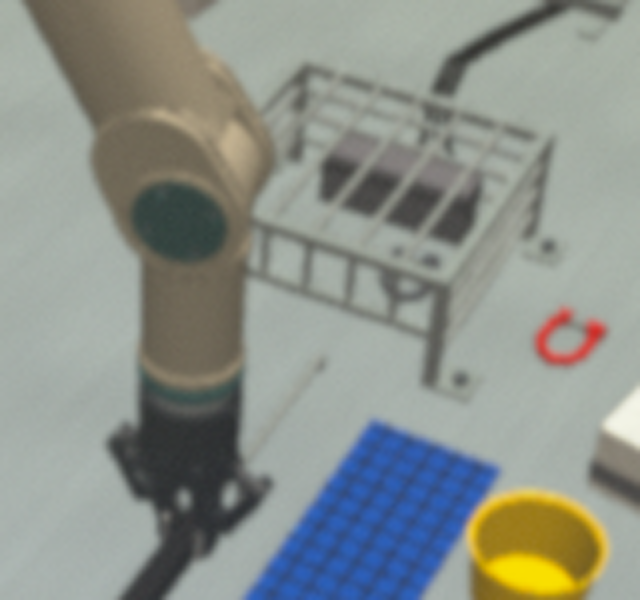

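View pics/w2.png

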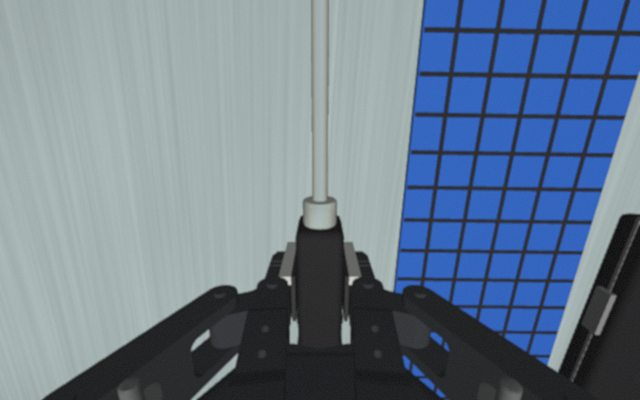

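The pick shows at crop (402,62) in the side view and at (320,362) in the scene view. I'll check both against the kinematic tip.

Run:
```python
from h import *
np.set_printoptions(precision=1,suppress=True)
S=load('side');C=load('scene')
for z in (28,45):
  print(z,P(S,180+402/4,235+62/4,plane=z),P(C,280+320/4,80+362/4,plane=z))
# project candidate shackle onto side
def proj(d,p):
    q=d['extrinsics']@np.append(p,1);f=200/np.tan(np.radians(float(d['vertical_fov']))/2)
    return q[0]/q[2]*f+d['cx'],q[1]/q[2]*f+d['cy']
print(S['cx'],S['cy'],C['cx'],C['cy'])
def model(o,yaw):
    c,s=np.cos(np.radians(yaw)),np.sin(np.radians(yaw))
    t=np.linspace(-np.pi/2,np.pi/2,25)
    out=[(-28,20),(-14,20),(0,20),(8,20)]
    out=[(-28,20),(-14,20)]+[(8+24*np.cos(a),20*np.sin(a)) for a in t[::-1]]+[(-14,-20),(-28,-20)]
    return [np.array([o[0]+c*x-s*y,o[1]+s*x+c*y,5 if x>-20 else 8]) for x,y in out]
o,yaw=(546,389),-77
for n,d,(u0,v0,w,h,k) in [('side',S,(210,285,70,60,8)),('scene',C,(360,135,70,45,8))]:
    i=cv2.resize(d['image'][v0:v0+h,u0:u0+w,::-1],None,fx=k,fy=k,interpolation=2).copy()
    # the 2D bias of each camera, from pick observed
    pick=np.array([548,214,37.])
    uv=np.array([proj(d,pick)]); print(n,'pick proj',uv)
    pts=np.array([proj(d,p) for p in model(o,yaw)])
    cv2.polylines(i,[np.int32((pts+.5-[u0,v0])*k)],False,(0,255,0),1)
    cv2.imwrite(f'pics/m_{n}.png',i)
```

```text
28 [549.4 210.5  28. ] [547.2 218.5  28. ]
45 [543.2 218.8  45. ] [555.3 201.4  45. ]
318.7072795195282 200.33355631711527 324.5778787632337 196.04226931435176
side pick proj [[280.1 250. ]]
scene pick proj [[359.7 169.4]]
```

View pics/m_side.png

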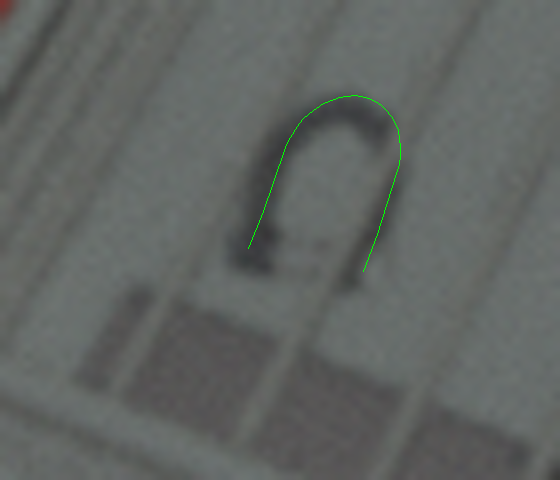

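View pics/m_scene.png

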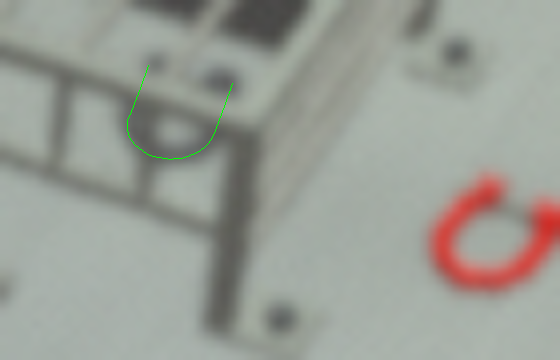

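```bash
python3 -m jog '0 0 8 0 0 0 -1;0 0 8 0 0 0 -1;40 0 8 0 0 0 -1;80 0 8 0 0 0 -1;115 0 8 0 0 0 -1;145 0 8 0 0 0 -1;165 0 8 0 0 0 -1;172 0 8 0 0 0 -1'; python3 go.py 560.5 148.3 22 93.2
python3 - <<'E'
from h import *
S=grab('side');C=grab('scene')
for n,d,(u0,v0,w,h,k) in [('side',S,(210,265,80,75,8)),('scene',C,(350,125,80,50,8))]:
    i=cv2.resize(d['image'][v0:v0+h,u0:u0+w,::-1],None,fx=k,fy=k,interpolation=2).copy()
    cv2.imwrite(f'pics/n_{n}.png',i)
E
```

```text
clock: 5.48
eef_pos: [551.0, 147.5, 23.3]
tool_rot: [3.141, -0.0, 1.628]
force: [-0.3, -0.3, -3.1]
width: 21.0
shift [0.3 9.5 1.3] rot [ 0.  -0.   0.1] t 5.475 at [551.  147.5  23.3] [180.   -0.   93.3] F [-0.3 -0.3 -3.1] w 20.970266523274994
```

View pics/n_side.png

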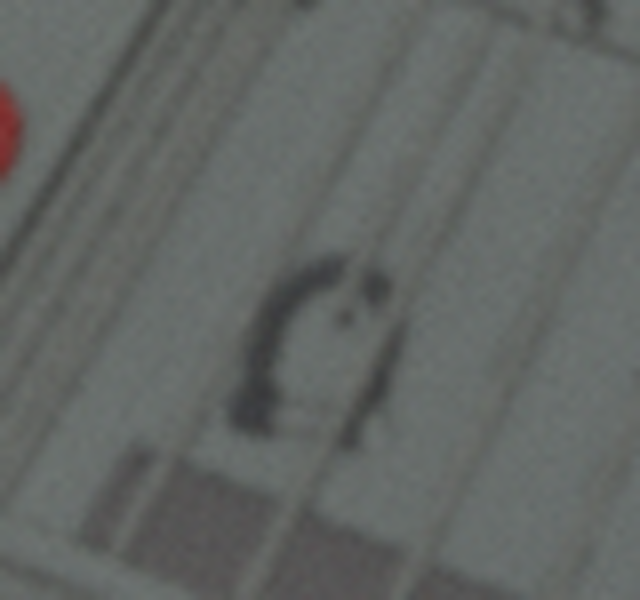

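View pics/n_scene.png

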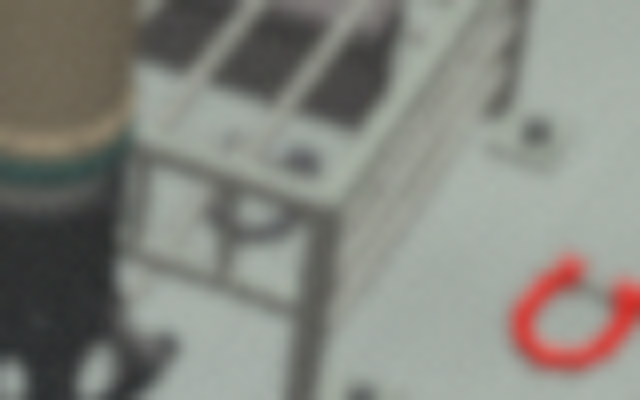

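The pick (side crop 345,318) is over the opening but toward the robot-side leg. I'll correct 9 mm sideways and then lower.

```bash
python3 -m jog '2 9 1 0 0 0 -1;3 9 5 0 0 0 -1;3 9 10 0 0 0 -1;3 9 15 0 0 0 -1;3 9 18 0 0 0 -1;3 9 18 0 0 0 -1'; python3 go.py 560.5 148.3 22 93.2
python3 - <<'E'
from h import *
S=grab('side');C=grab('scene')
for n,d,(u0,v0,w,h,k) in [('side',S,(210,265,80,75,8)),('scene',C,(350,125,80,50,8))]:
    i=cv2.resize(d['image'][v0:v0+h,u0:u0+w,::-1],None,fx=k,fy=k,interpolation=2).copy()
    cv2.imwrite(f'pics/o_{n}.png',i)
E
```

```text
clock: 6.32
eef_pos: [559.6, 149.7, 5.0]
tool_rot: [-3.141, 0.0, 1.626]
force: [-0.4, -0.2, -3.4]
width: 21.2
shift [ -1.4   0.8 -17. ] rot [-0.  0. -0.] t 6.325 at [559.6 149.7   5. ] [-180.     0.    93.2] F [-0.4 -0.2 -3.4] w 21.20193916178879
```

View pics/o_side.png

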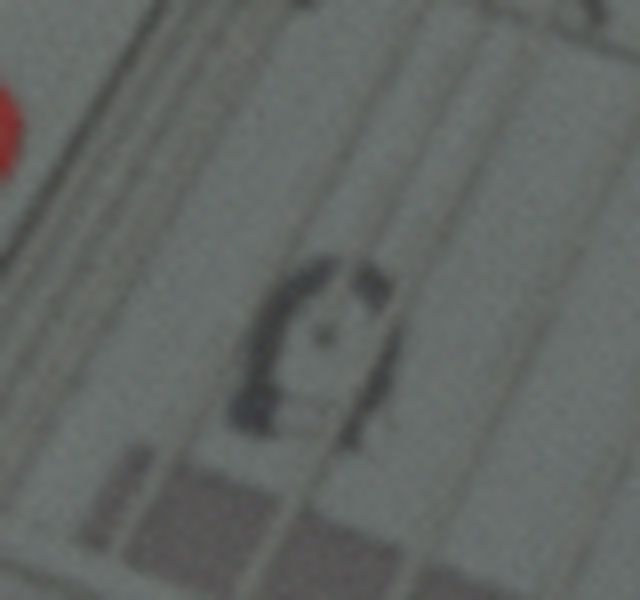

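View pics/o_scene.png

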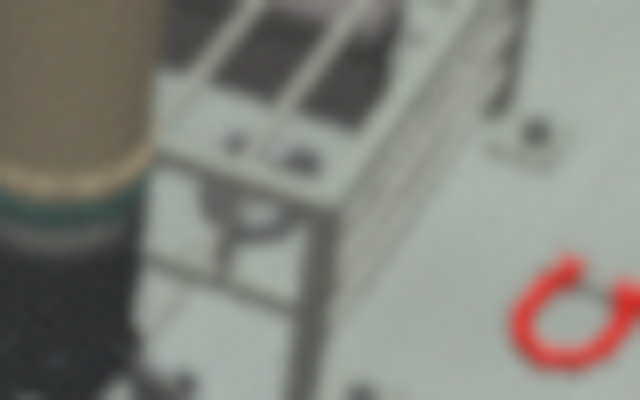

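```bash
python3 -m jog '-6 0 0 0 0 0 -1;-12 0 0 0 0 0 -1;-18 0 0 0 0 0 -1;-24 -1 0 0 0 0 -1;-34 -2 0 0 0 0 -1;-46 -4 0 0 0 0 -1;-58 -6 0 0 0 0 -1;-70 -8 0 0 0 0 -1'
python3 - <<'E'
from h import *
S=grab('side')
for n,d,(u0,v0,w,h,k) in [('side',S,(210,235,90,100,6))]:
    i=cv2.resize(d['image'][v0:v0+h,u0:u0+w,::-1],None,fx=k,fy=k,interpolation=2).copy()
    cv2.imwrite(f'pics/p_{n}.png',i)
E
```

```text
clock: 7.42
eef_pos: [555.7, 78.4, 5.3]
tool_rot: [-3.142, 0.0, 1.626]
force: [-0.7, 0.5, -3.3]
width: 21.1
```

View pics/p_side.png

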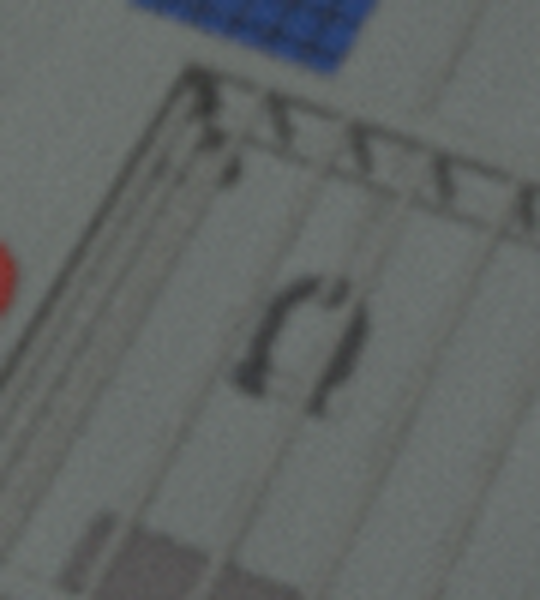

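The shackle is following: in the crop it now spans about (240..370, 280..410), with the pick at its crown. I'll continue pulling.

```bash
python3 -m jog '-12 -2 0 0 0 0 -1;-25 -4 0 0 0 0 -1;-38 -6 0 0 0 0 -1;-51 -8 0 0 0 0 -1;-64 -10 0 0 0 0 -1;-77 -12 0 0 0 0 -1;-90 -14 0 0 0 0 -1;-103 -16 0 0 0 0 -1';python3 -m jog '-12 -2 0 0 0 0 -1;-24 -4 0 0 0 0 -1;-36 -6 0 0 0 0 -1;-48 -8 0 0 0 0 -1;-54 -8 0 0 0 0 -1;-54 -8 0 0 0 0 -1;-54 -8 0 0 0 0 -1'
python3 - <<'E'
from h import *
S=grab('side')
for n,d,(u0,v0,w,h,k) in [('side',S,(210,200,90,100,6))]:
    i=cv2.resize(d['image'][v0:v0+h,u0:u0+w,::-1],None,fx=k,fy=k,interpolation=2).copy()
    cv2.imwrite(f'pics/q_{n}.png',i)
E
```

```text
clock: 8.48
eef_pos: [545.5, -25.2, 5.3]
tool_rot: [3.142, 0.0, 1.626]
force: [0.9, 0.8, -3.3]
width: 20.7
clock: 9.35
eef_pos: [540.6, -78.3, 5.3]
tool_rot: [3.141, -0.0, 1.627]
force: [-0.0, -0.1, -1.8]
width: 20.8
```

View pics/q_side.png

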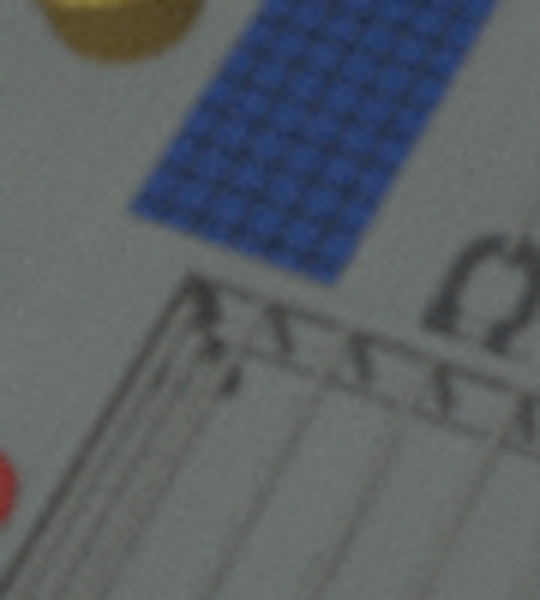

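```bash
python3 -m jog '-12 0 0 0 0 0 -1;-24 0 0 0 0 0 -1;-36 0 0 0 0 0 -1;-48 0 0 0 0 0 -1;-56 0 0 0 0 0 -1;-56 0 0 0 0 0 -1;-52 0 -30 0 0 0 -1;-52 0 -50 0 0 0 -1'; python3 go.py 659 -74 50 98
```

```text
clock: 10.4
eef_pos: [543.6, -129.8, 56.1]
tool_rot: [3.141, -0.0, 1.627]
force: [-0.3, 0.3, -2.2]
width: 21.2
shift [ 49.2 118.4   6.2] rot [ 0.  -0.  -4.8] t 10.4 at [ 543.6 -129.8   56.1] [180.   -0.   93.2] F [-0.3  0.3 -2.2] w 21.16488687793805
```

```bash
python3 -m jog '15 40 0 0 0 -2 -1;30 80 0 0 0 -3.8 -1;49 127 0 0 0 -3.8 -1;49 127 0 0 0 -3.8 -1;49 127 0 0 0 -3.8 -1'; python3 go.py 668 -74 7 97;  python3 - <<'E'
from h import *
grab('wrist','w3.png')
E
```

```text
clock: 11.02
eef_pos: [666.4, -74.5, 54.6]
tool_rot: [-3.139, 0.0, 1.693]
force: [-0.7, 0.3, -3.1]
width: 21.1
shift [ 0.4  1.8 47.6] rot [-0.1  0.   0. ] t 11.025 at [666.4 -74.5  54.6] [-179.9    0.    97. ] F [-0.7  0.3 -3.1] w 21.1266103239913
```

View pics/w3.png

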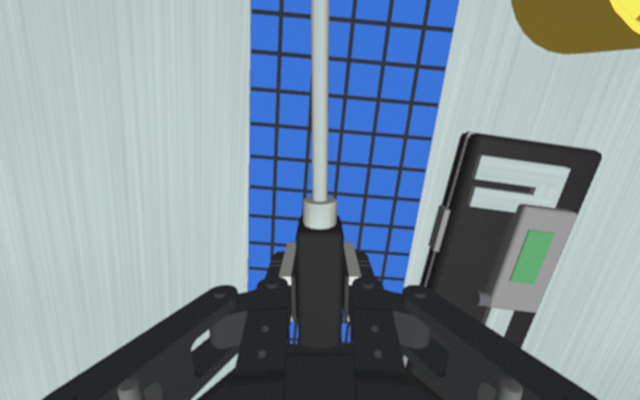

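```bash
python3 -m jog '0 1 20 0 0 0 -1;0 1 38 0 0 0 -1;0 1 44 0 0 0 -1;0 1 47 0 0 0 -1;0 1 48 0 0 0 -1;0 1 48 0 0 0 -1'; python3 go.py 668 -74 7 97
```

```text
clock: 11.82
eef_pos: [668.9, -74.5, 7.8]
tool_rot: [3.141, 0.0, 1.693]
force: [0.3, -0.4, -2.5]
width: 21.1
shift [ 0.6 -0.9  0.8] rot [ 0.1  0.  -0. ] t 11.825 at [668.9 -74.5   7.8] [179.9   0.   97. ] F [ 0.3 -0.4 -2.5] w 21.081953147210577
```

```bash
python3 -m jog '0 0 1.5 0 0 0 -1;0 0 1.5 0 0 0 -1'; python3 -m jog '0 0 0 0 0 0 0;0 0 0 0 0 0 0;0 0 0 0 0 0 0;0 0 0 0 0 0 0;0 0 -40 0 0 0 0.3;0 0 -90 0 0 0 0.6;0 0 -120 0 0 0 1'; python3 go.py 545 -20 170 -87
```

```text
clock: 12.08
eef_pos: [669.1, -74.5, 6.9]
tool_rot: [3.14, 0.0, 1.692]
force: [-1.9, -0.2, 4.3]
width: 20.6
clock: 12.95
eef_pos: [669.6, -74.4, 128.4]
tool_rot: [3.139, 0.0, 1.693]
force: [0.6, -0.2, 0.4]
width: 83.7
shift [  69.1 -117.   -42. ] rot [  -0.     0.3 -176. ] t 12.95 at [669.6 -74.4 128.4] [179.8   0.   97. ] F [ 0.6 -0.2  0.4] w 83.70860464823248
```

```bash
python3 go.py 532 129 150 93
```

```text
shift [ 218.6 -111.8  -22. ] rot [0.2 0.  4. ] t 12.95 at [669.6 -74.4 128.4] [179.8   0.   97. ] F [ 0.6 -0.2  0.4] w 83.70860464823248
```

```bash
python3 -m jog '40 -20 -22 0 0 1 1;90 -46 -22 0 0 2 1;140 -72 -22 0 0 3 1;190 -97 -22 0 0 4 1;218 -112 -22 0 0 4 1;218 -112 -22 0 0 4 1;218 -112 -22 0 0 4 1'; python3 go.py 532 129 150 93;  python3 - <<'E'
from h import *
grab('wrist','w4.png');d=grab('scene');i=d['image'][:,:,::-1]
cv2.imwrite('pics/s7.png',cv2.resize(i[180:360,165:415],None,fx=3.2,fy=3.2,interpolation=2))
E
```

```text
clock: 13.82
eef_pos: [531.5, 127.5, 147.9]
tool_rot: [3.141, 0.001, 1.622]
force: [-0.5, -0.5, -0.5]
width: 85.9
shift [ 1.4  0.6 -2.1] rot [ 0.   0.  -0.1] t 13.825 at [531.5 127.5 147.9] [180.    0.   92.9] F [-0.5 -0.5 -0.5] w 85.89804526431337
```

View pics/w4.png

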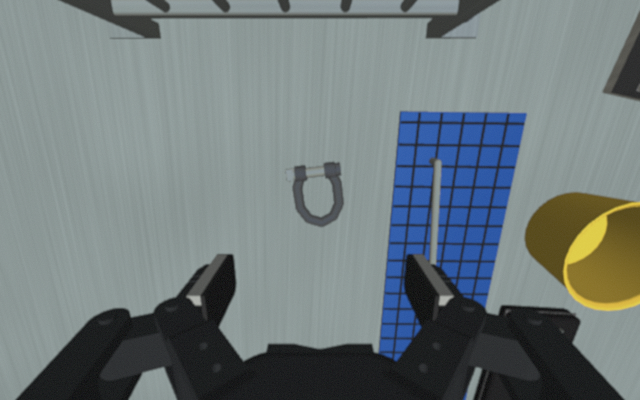

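View pics/s7.png

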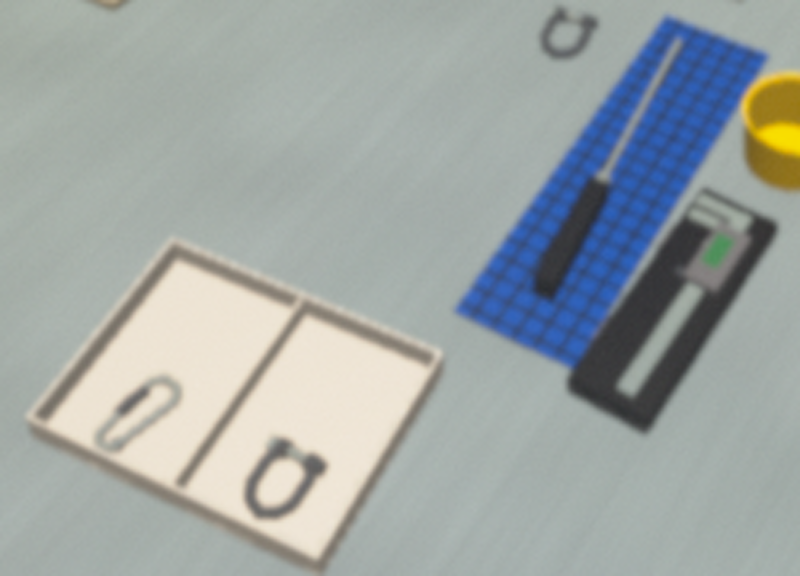

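The rod lies on the mat, tip at wrist pixel (437,162). The shackle is in the open: eyes at (300,172) and (333,169), crown's outer edge at (321,226), legs' outer faces at (294,190) and (342,188).

```bash
python3 - <<'E'
from h import *
np.set_printoptions(precision=1,suppress=True)
d=load('wrist')
e1=P(d,300,172,plane=14);e2=P(d,333,169,plane=14);c=P(d,321,226,plane=6);l=P(d,294,192,plane=7);r=P(d,342.5,188,plane=7)
m=(e1+e2)/2;print(e1,e2,c,l,r,np.linalg.norm(e1-e2),np.linalg.norm((c-m)[:2]))
print('yaw c-pin',np.degrees(np.arctan2(c[1]-m[1],c[0]-m[0])),'yaw perp',np.degrees(np.arctan2(*(e2-e1)[[1,0]]))-90, 'legs',np.degrees(np.arctan2(*(r-l)[[1,0]]))-90,np.linalg.norm(r-l))
u=(c-m)/np.linalg.norm(c-m);print('origin',m+28*u,c-37*u,'legs mid',(l+r)/2)
print('tip',P(d,437,162,plane=23))
E
python3 - <<'E'
from sys import path
path.insert(0,'.')
from h import *
d=load('wrist');i=d['image'][:,:,::-1]
cv2.imwrite('pics/w4c.png',cv2.resize(i[150:240,270:370],None,fx=6,fy=6,interpolation=2))
E
```

```text
[512.3 146.3  14. ] [544.  150.9  14. ] [535.8  88.1   6. ] [506.5 124.    7. ] [555.3 130.7   7. ] 32.01364336211083 60.99532126048839
yaw c-pin -82.80641734569751 yaw perp -81.78305712875677 legs -82.17128258818936 49.20206648313861
origin [531.7 121.   10.4] [531.2 124.5  10.8] legs mid [530.9 127.4   7. ]
tip [639.3 164.1  23. ]
```

View pics/w4c.png

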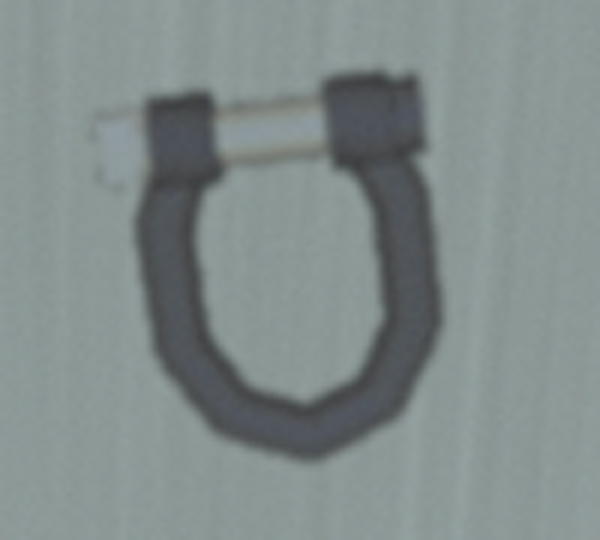

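```bash
python3 go.py 531 125.5 -0.5 98
```

```text
shift [ -1.2  -0.8 148.2] rot [ 0.   0.  -5.2] t 13.925 at [531.7 126.9 147.7] [180.    0.   92.8] F [ 0.1  0.6 -1. ] w 85.3527126781837
```

```bash
python3 -m jog '-1 -1 50 0 0 -5 1;-1 -1 100 0 0 -5 1;-1 -1 125 0 0 -5 1;-1 -1 140 0 0 -5 1;-1 -1 148 0 0 -5 1;-1 -1 148 0 0 -5 0.6;-1 -1 148 0 0 -5 0.3;-1 -1 148 0 0 -5 -1'; python3 -m jog '0 0 0 0 0 0 -1;0 0 0 0 0 0 -1;0 0 0 0 0 0 -1'; python3 go.py 531 125.5 -0.5 98
```

```text
clock: 14.92
eef_pos: [530.7, 127.4, 1.3]
tool_rot: [3.14, 0.0, 1.71]
force: [-0.9, -0.1, 5.9]
width: 47.1
clock: 15.3
eef_pos: [530.6, 127.3, 1.3]
tool_rot: [3.14, 0.0, 1.71]
force: [-0.8, -0.8, 6.2]
width: 47.4
shift [-1.9  0.1  1.8] rot [ 0.1  0.  -0. ] t 15.3 at [530.6 127.3   1.3] [179.9   0.   98. ] F [-0.8 -0.8  6.2] w 47.3688757162356
```

```bash
python3 -m jog '0 0 -5 0 0 0 -1;0 0 -20 0 0 0 -1;0 0 -50 0 0 0 -1;0 0 -90 0 0 0 -1;0 0 -110 0 0 0 -1;0 0 -110 0 0 0 -1'
python3 - <<'E'
from h import *
grab('wrist','w5.png')
E
python3 go.py 586 -350 100 96
```

```text
clock: 16.05
eef_pos: [531.2, 127.5, 112.1]
tool_rot: [3.137, -0.001, 1.71]
force: [0.1, -0.7, -1.5]
width: 47.6
shift [-480.3  -10.9   10.7] rot [ 0.1 -0.   2. ] t 16.1 at [530.3 127.2 110.7] [179.9  -0.   98. ] F [ 0.1  0.1 -1.2] w 47.15281046216665
```

View pics/w5.png

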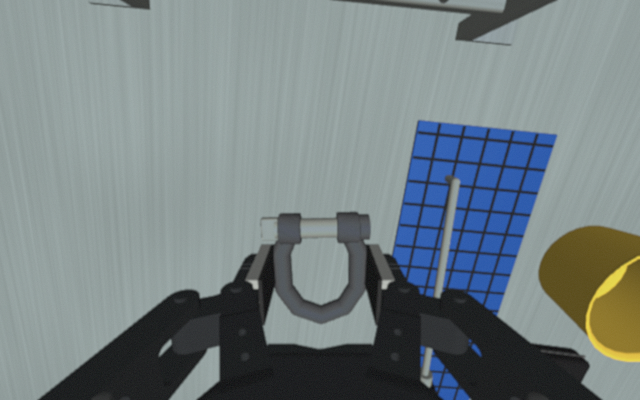

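```bash
python3 -m jog '-20 0 0 0 0 0 -1;-55 -1 0 0 0 0 -1;-100 -2 0 0 0 0 -1;-148 -3 0 0 0 1 -1;-196 -4 0 0 0 1 -1;-244 -6 0 0 0 2 -1;-292 -7 0 0 0 2 -1;-340 -8 0 0 0 2 -1'; python3 -m jog '-45 -2 0 0 0 0 -1;-85 -3 0 0 0 0 -1;-115 -3 0 0 0 0 -1;-130 -3 0 0 0 0 -1;-130 -3 0 0 0 0 -1;-130 -3 0 0 0 0 -1'
python3 - <<'E'
from h import *
grab('wrist','w6.png')
E
python3 go.py 586 -350 100 96
```

```text
clock: 17.1
eef_pos: [568.2, -211.8, 108.4]
tool_rot: [-3.139, -0.001, 1.675]
force: [1.0, 0.3, -1.3]
width: 47.1
clock: 17.85
eef_pos: [579.9, -337.7, 109.5]
tool_rot: [-3.141, -0.002, 1.677]
force: [0.6, 1.0, 0.1]
width: 47.5
shift [-12.8   4.6   9.7] rot [-0.  -0.1  0.1] t 17.9 at [ 580.1 -337.8  109.7] [-180.    -0.1   96.1] F [-0.1  0.5 -2. ] w 47.194308658191744
```

View pics/w6.png

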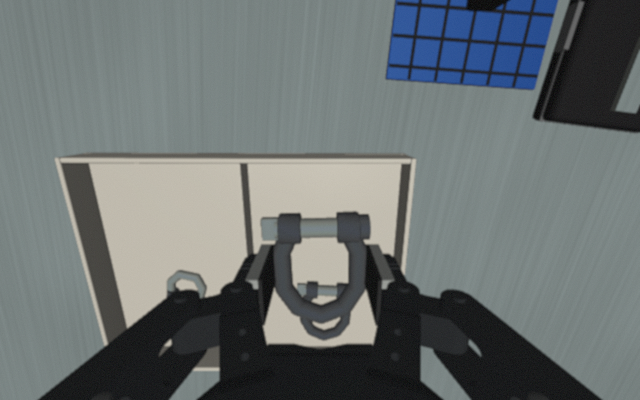

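The tray rim shows here: back corners at (58,160) and (413,160), divider top at (243,162). The spare is at (325,305), in the same compartment, in line with the held shackle.

Run:
```python
from h import *
np.set_printoptions(precision=1,suppress=True)
d=load('wrist')
a=P(d,59,159,plane=32);b=P(d,414,159,plane=32);c=P(d,243.5,162,plane=32)
print(a,b,c,np.linalg.norm(a-b),np.degrees(np.arctan2(*(b-a)[[1,0]])))
x=(b-a)/np.linalg.norm(b-a);y=np.array([-x[1],x[0],0])
O=(a+b)/2-103*y;print('tray',O)
for n,p in [('spare eyes',P(d,325,288,plane=18)),('spare crown',P(d,325,337,plane=8)),('tcp',d['pos'])]: print(n,(p-O)@x,(p-O)@y)
print('target',O+68*x+48*y)
```

```text
[ 379.2 -317.9   32. ] [ 647.4 -289.    32. ] [ 518.7 -305.2   32. ] 269.7967133524484 6.1370173683327724
tray [ 524.3 -405.9   32. ]
spare eyes 68.2054527678388 -19.140951648430434
spare crown 68.72507498772269 -83.83225565107978
tcp 62.53375292561655 61.79980606103614
target [ 586.8 -350.9   32. ]
```

```bash
python3 go.py 587 -353 12 96; python3 -m jog '-10 5 15 0 0 0 -1;-15 7 40 0 0 0 -1;-15 7 65 0 0 0 -1;-15 7 85 0 0 0 -1;-15 7 97 0 0 0 -1;-15 7 97 0 0 0 -1;-15 7 97 0 0 0 -1';python3 go.py 587 -353 5.5 96
```

```text
shift [-16.1   5.3  97.7] rot [-0.  -0.1  0.1] t 17.9 at [ 580.1 -337.8  109.7] [-180.    -0.1   96.1] F [-0.1  0.5 -2. ] w 47.194308658191744
clock: 18.77
eef_pos: [589.0, -354.6, 13.6]
tool_rot: [3.14, 0.001, 1.675]
force: [-0.4, 0.4, -0.8]
width: 47.6
shift [ 1.8 -1.9  8.1] rot [ 0.1  0.  -0. ] t 18.775 at [ 589.  -354.6   13.6] [179.9   0.   96. ] F [-0.4  0.4 -0.8] w 47.55663085209823
```

```bash
python3 -m jog '0 -1 3 0 0 0 -1;0 -1 5 0 0 0 -1;0 -1 6.5 0 0 0 -1;0 -1 7.5 0 0 0 -1;0 -1 8 0 0 0 -1;0 -1 8 0 0 0 -1'
```

```text
clock: 19.52
eef_pos: [587.3, -354.5, 5.4]
tool_rot: [3.142, 0.0, 1.675]
force: [-1.7, 1.1, 4.9]
width: 47.1
```

Floor contact (Fz = +4.9 N). I'll release partway and then rise.

```bash
python3 -m jog '0 0 0 0 0 0 0.3;0 0 0 0 0 0 0.45;0 0 0 0 0 0 0.45;0 0 0 0 0 0 0.45;0 0 0 0 0 0 0.45;0 0 -20 0 0 0 0.45;0 0 -70 0 0 0 0.45;0 0 -120 0 0 0 0.45'; python3 -m jog '0 0 -50 0 0 0 0.45;-40 0 -80 0 0 0 0.45;-40 0 -80 0 0 0 0.45;-40 0 -80 0 0 0 0.45'
python3 - <<'E'
from h import *
grab('wrist','w7.png');d=grab('scene');i=d['image'][:,:,::-1]
cv2.imwrite('pics/s8.png',cv2.resize(i[180:360,165:415],None,fx=3.2,fy=3.2,interpolation=2))
d=grab('side');i=d['image'][:,:,::-1]
cv2.imwrite('pics/s9.png',cv2.resize(i[90:250,220:420],None,fx=3.7,fy=3.7,interpolation=2))
E
```

```text
clock: 20.52
eef_pos: [587.4, -354.4, 127.4]
tool_rot: [3.141, 0.0, 1.675]
force: [1.3, -0.6, 0.2]
width: 61.8
clock: 21.02
eef_pos: [591.1, -393.7, 205.4]
tool_rot: [3.141, -0.001, 1.675]
force: [-0.6, -0.7, -0.6]
width: 61.4
```

View pics/w7.png

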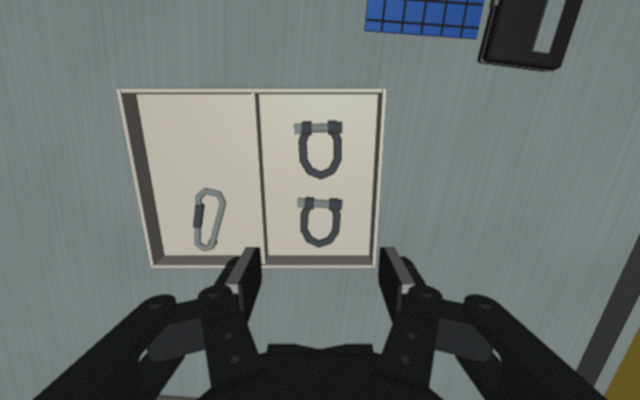

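View pics/s8.png

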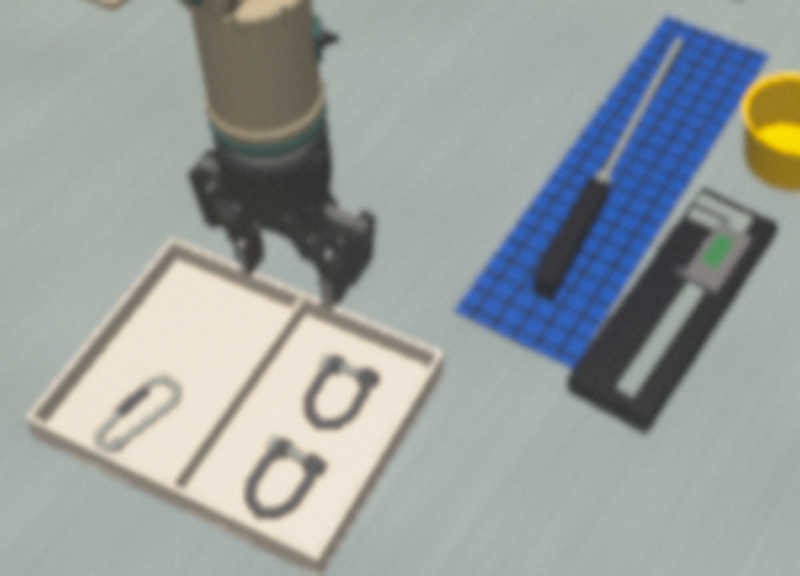

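View pics/s9.png

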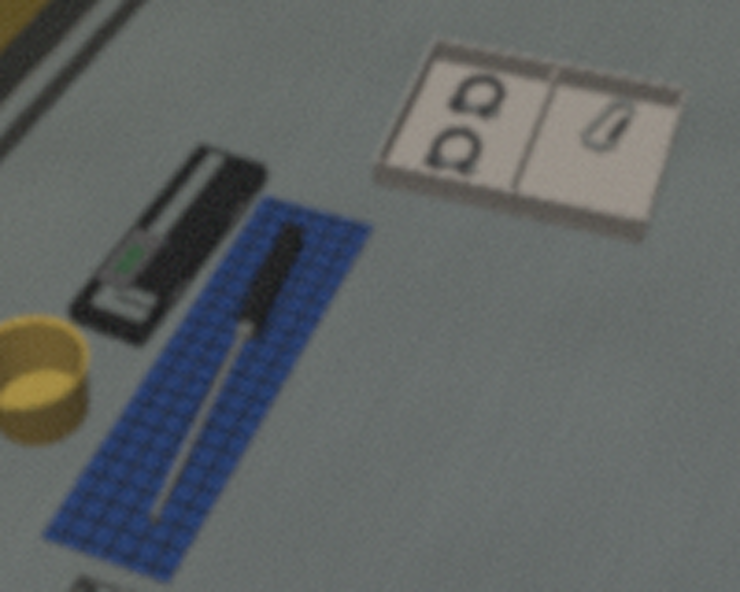

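Both shackles lie flat in the right compartment, at wrist pixels (320,150) and (320,222). The rod is fully on the mat, the tub and case are unmoved, and the gripper is clear of everything.

```bash
python3 -c "
from cell import ctrl
print(ctrl.finish_job())"
```

```text
the job is handed in; nothing more can be done
None
```

I finished the job and handed it in at about 21 s of the 61 s allowed. The hand-in reports no verdict, so what follows rests on my own checks.

**What I did:**
- **Drawing out:** I gripped the hook rod at its balance point, passed the pick through the slot and lowered it into the shackle's opening. I then drew the shackle out to about 140 mm in front of the guard. The pick stayed well short of the connector box, and the wrist force showed no sign of a jab.
- **Rod:** I laid it back on the blue mat, about 10 mm nearer the middle than where it started.
- **Shackle:** I gripped it across its parallel sides and lowered it until it touched the tray floor. I released it next to the other shackle in the same compartment.

**Last checks:**
- **Shackle in the tray:** the wrist, scene and side pictures show it flat, clear of the walls and of the other shackle.
- **Rod on the mat:** the scene and side pictures show it lying fully on the mat. An earlier wrist picture put the pick at about (639, 164) mm.
- **Tub and calliper case:** both are at the same place in the pictures as at the start.
- **Gripper:** it hung free at about 205 mm.

**Disagreements:**
- **Camera offset:** the scene and side cameras differed by about 10 mm. I averaged them and checked against the wrist camera and the visible pick.
- **Gripper opening:** it read 1 to 3 mm less than the given widths, both on the handle and on the shackle.
- **Tray width:** the wrist picture gave 270 mm, against the stated 276 mm.

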